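# Index the rotary table by one turn of its hand wheel

### The job

The dial blank on the upright rotary table is being scribed into forty divisions, and each full turn of the hand wheel on top moves it on to the next line. With the fingertips, push the wheel's upright handle round clockwise, seen from above, through exactly one full turn, so that the handle stops just where it began. Only push the handle, do not grip it between the fingers; leave the other things on the bench where they are, and finish clear of everything.

Things in the scene. Friction and masses are not known exactly. Their poses are not given: they have to be found in the camera images.
- wheel_center (a point): fixed point on the upright axis of the hand wheel, at the top of its hub nut, about 201 mm above the bench: the highest thing inside the handle's circle. The steel wheel lies level: rim 111 mm across its outside, 13 mm thick, rim top 194 mm above the bench, three spokes, dark handle standing up from one spoke at 45 mm from the axis.
- handle_top (a point): centre of the top of the black upright handle, about 255 mm above the bench. The handle is a slim barrel, 58 mm long (197 to 255 mm above the bench), 15 mm thick at the foot, 21 mm at its thickest 36 mm up, 17 mm at the top. It travels on a circle of 45 mm radius about the wheel's axis.
- handle: the same handle; origin at the centre of its foot, 197 mm above the bench, z up. The sleeve revolves freely on its own pin, so its yaw means nothing.
- handwheel (a joint): angle of the hand wheel in rad, growing clockwise seen from above; one full turn is 6.283 more than at the start. It starts anywhere from -2.8 to 2.8 and has no end stops. About 3 to 4 N at the handle moves it, and it stays where it is left.
- rotary: the grey cast-iron rotary table bolted upright to the bench: foot 84 (x) by 190 (y) by 18 mm, round housing 140 mm across up to 162 mm high, its 132 mm plate with the 104 mm dial blank facing its +x, plate axis 92 mm high. Origin at the centre of the underside of the foot. The hand wheel's axis stands at (-8, 54) mm in its frame. Geared 40 to 1. Everything but the wheel is lower than 170 mm.
- gauge: loose surface gauge (scriber on a post): steel base 75 by 58 by 24 mm, post up to 157 mm, needle at 92 mm height pointing at the dial blank. Origin at the centre of the underside. To be left alone.
- brush: loose flat paintbrush with brown handle lying on the bench, about 250 mm long, 48 mm wide, 15 mm thick; origin near its middle on the bench. To be left alone.
- spanner: loose steel spanner lying on the bench, about 180 mm long; origin near its middle on the bench. To be left alone.
- carton: loose small cardboard carton, 75 by 120 by 45 mm high, origin at the centre of the underside. To be left alone.
Not all that is in view belongs to the job. Several things have the shape of the rotary; the one meant has the colours described above.

How it is judged (in metres and radians):
On the way:
1. the fingers push the handle round to the far side of the wheel (distance of handle_top from where it was at the start of the episode above 0.065 m and contact force between the fingers and handle above 0.3 N).
At the end, for the whole second after the job is handed in: the wheel has been turned clockwise once, the handle is at rest within 6 mm (about 7.5 degrees) of where it began, one turn on (value of joint handwheel between 3.2 and 9.4 rad and distance of handle_top from where it was at the start of the episode below 0.006 m and velocity of joint handwheel between -0.02 and 0.02 rad/s); the robot touches nothing.
It fails at once if the handle is gripped between the fingers (horizontal distance between the grasp point and handle_top below 0.009 m and z of the grasp point in the frame of handle below 0.07 m and contact force between the fingers and handle above 1 N).
It fails at once if another thing on the bench is moved or lifted (distance of any of gauge, brush, spanner, carton from where it was at the start of the episode above 0.012 m).
It also fails if it takes over 51 s, if anything falls off the work surface, if the arm or the gripper's body presses on something with over 40 N, if the wrist force passes 120 N, or if a joint passes its speed limit or range.

### The arm

A 7-joint arm with a two-finger parallel gripper is mounted at the origin on the work surface. World frame = base frame: x ahead of the robot, y to its left, z up, the work surface at z = 0. Lengths are in m, angles in degrees, forces in N, time in s.
With the tool pointing down it reaches from about 0.4 to 0.85 m from the base axis. Payload 10.4 kg.
Tool frame: the origin (TCP) lies at the very end of the fingers, on their centre line; the grasp point (between the pads) lies ctrl.pinch_z behind it (ctrl.pinch_z is the distance from the TCP to the grasp point, in m); z points along the fingers, y is the direction in which the jaws open and shut (so a half turn about z gives the same grasp; the last joint's range is limited). The gripper opens to 85 mm and grips with 20 to 120 N. Pads are 22 mm wide; open, the fingers measure 114 mm over their backs; the gripper's body (76 mm by 85 mm) begins 54 mm behind the grasp point. The pads swing forward as they close: fully open they stand 13 mm farther back than shut.
Start: joints at [71.184, 19.034, -3.707, 83.658, 1.238, 77.344, -5.071], TCP at [0.188, -0.596, 0.199] pointing down, gripper open.
Joint ranges: [-148.97, 148.97], [-28.65, 121.19], [-84.17, 76.75], [9.2, 138.47], [-72.65, 252.65], [3.7, 117.97], [-149.18, 149.18]. Speed limits (degrees/s): [127.2, 127.2, 159.86, 159.86, 180, 180, 180].

### API

Orientations are given as a 3x3 rotation matrix whose columns are the frame's x, y, z axes.
In Python, from bench import monitor, imaging, workorder, models, ctrl gives the robot as it stands. The module is installed in compiled form; this text tells all that it offers.
- The arm moves only by the tool play_rows, never from a script. Its argument "motion" is a list of rows, each an object of numbers: "tx", "ty", "tz": the shift along the tool's x, y, z in m; "wx", "wy", "wz": the turn, a rotation vector about the tool's x, y, z in degrees. In form: [{"tx": .., "ty": .., "tz": .., "wx": .., "wy": .., "wz": ..}, ...]. A call has 1 to 12 rows; each row shifts and turns the commanded pose from where the row before left it, along the tool's axes as they then stand; what a row does not reach is not made up. A row lasts 1/12 s, in which the tool goes at most 41.7 mm and 7.16 degrees, less where a joint would pass 70% of its speed; a pose out of reach is approached as far as the arm can. A call is refused whole if a number of a shift passes 0.0417 or a number of a turn 7.16, either way. A call with a gripper value outside its range is refused whole. "hand" is the finger opening in m, from 0 to 0.0854, set as the call begins (left out, the last holds). The fingers move at their own pace and stop on an object; "grip_force" is the grip in N (left out, the last holds). Time passes only in rows, so rows that do not move let the fingers close. It gives the time, the measured TCP pose, the force and the opening at its end, in the units of the state.
- monitor.read_state(): the state, without advancing time (a new reading comes with each control period).
- imaging.read_camera(name): name is "scene" or "side" or "wrist"; returns a dict with "img" (400x640x3 uint8, red, green, blue), "fx", "fy", "cx", "cy" (pixels), "view" (4x4, takes a point from world to camera coordinates). Camera axes: x right, y down, z forward; pixel columns grow to the right and rows downward; lengths in m; the calibration is good to about 2 mm. A picture is of the moment at which its call begins. There is no depth.
- workorder.close_job(): hands the job in, once; it reports no verdict.
Trained networks look in a picture, given as the dict that the camera call returned (one of the last four; its "shot" number tells which), for a name from the list of things; names that differ only in an ending like _2 or _b are one class to them, and where a whole thing is asked for, a point or a joint stands for the part that bears it (a point fixed in the world has none). Each returns a list of dicts, best first, with "conf" (0 to 1); they miss things now and then, are a little off and sometimes report something else, mostly with a low value. They report only what shows in the picture. A call takes as long as a camera call. They do not tell look-alikes from the thing itself.
- models.search_frame(picture, label): "point" ([x, y, z] in m, in the coordinates of the camera as it stood for that picture, good to about 4 mm: the middle of the surface that is visible of it).
- models.landmark_of(picture, label): "point" ([x, y, z] in m, in the coordinates of the camera as it stood for that picture, good to about 4 mm: a listed point, or the origin of a listed thing).
The state is a dict: "clock": time; "joint_pos": joint angles; "qd": joint speeds; "tau": joint torques, N m; "tool_pos": TCP position; "eef_rot": TCP orientation; "force": force on the tool from outside, world axes, zero at the start; "ft_torque": the same for the moment, N m; "grip_width": finger opening in m.
Only numpy, scipy, OpenCV 4.12 (cv2) and the standard library are available. Lean on these libraries where they do the work, as an engineer would, in place of code of your own. Each camera call takes 0.05 s, during which the arm holds its last target.

## Working session

There is one attempt and no reset: what is moved stays moved. The work goes in short steps, Python scripts to look and compute and a tool call to move; the robot and the scene stay as the last step left them, time stands still between calls to the robot, and variables do not carry over. Pictures are saved under pics/ and viewed, and the job is handed in when it is done.

Besides the shell and the picture viewer there is one more tool, called after "Call:" in YAML: its name, and indented under it one key for each argument. play_rows: Moves the arm, as the interface text tells. Its arguments: {"type":"object","properties":{"motion":{"type":"array"},"hand":{"type":"number"},"grip_force":{"type":"number"}},"required":["motion"]}

```bash
mkdir -p pics
cat > h.py <<'E'
from bench import monitor, imaging, workorder, models, ctrl
import numpy as np, cv2
def shot(n,f):
    p=imaging.read_camera(n); cv2.imwrite(f'pics/{f}.png',p['img'][:,:,::-1]); return p
def w(p,c):
    V=np.array(p['view']); return (np.linalg.inv(V)@np.r_[c,1])[:3]
def proj(p,X):
    c=(np.array(p['view'])@np.r_[X,1])[:3]; return np.array([p['fx']*c[0]/c[2]+p['cx'],p['fy']*c[1]/c[2]+p['cy']])
E
python3 - <<'E'
from h import *
np.set_printoptions(precision=4,suppress=True)
s=monitor.read_state(); print(s['clock'],s['tool_pos'],s['eef_rot'],s['grip_width'],s['force'],ctrl.pinch_z)
for n in ['scene','side','wrist']:
    p=shot(n,n+'0')
    for l in ['wheel_center','handle_top','rotary','handle','gauge','carton','brush','spanner']:
        for r in models.landmark_of(p,l)[:3]:
            X=w(p,r['point']); print(n,l,round(r['conf'],2),X,proj(p,X).round())
print(monitor.read_state()['clock'])
E
```

```text
0.0 [ 0.188  -0.5956  0.1984] [[ 0.9536  0.301  -0.0005]
 [ 0.301  -0.9536  0.0013]
 [-0.0001 -0.0014 -1.    ]] 0.08544096189206901 [ 0.2449  0.5954 -0.0072] 0.0187
scene wheel_center 0.71 [ 0.7561 -0.2167  0.207 ] [201. 168.]
scene wheel_center 0.65 [ 0.5422 -0.0638  0.2006] [315. 169.]
scene handle_top 0.63 [ 0.5828 -0.0931  0.2584] [292. 149.]
scene handle_top 0.45 [ 0.7977 -0.2057  0.2581] [181. 160.]
scene rotary 0.92 [ 0.5495 -0.1185 -0.0001] [301. 214.]
scene rotary 0.86 [ 0.778  -0.2672  0.0005] [201. 218.]
scene handle 0.67 [ 0.7921 -0.209   0.1937] [189. 180.]
scene handle 0.66 [ 0.5718 -0.0912  0.1928] [298. 170.]
scene gauge 0.58 [ 0.7485 -0.0869 -0.0038] [243. 257.]
scene carton 0.7 [ 0.5613 -0.3615 -0.0003] [253. 169.]
scene carton 0.4 [ 0.5741 -0.0936  0.1967] [296. 168.]
scene brush 0.92 [0.4162 0.0472 0.0037] [378. 228.]
scene spanner 0.53 [ 0.4062 -0.191  -0.0009] [327. 179.]
side wheel_center 0.9 [ 0.5439 -0.0621  0.1995] [349. 177.]
side wheel_center 0.6 [ 0.7561 -0.2157  0.1993] [296. 132.]
side handle_top 0.65 [ 0.7963 -0.2068  0.254 ] [282. 115.]
side handle_top 0.55 [ 0.5801 -0.0923  0.2546] [340. 151.]
side rotary 0.77 [ 0.5514 -0.1178  0.0005] [348. 216.]
side rotary 0.55 [ 0.776  -0.2716 -0.0027] [299. 172.]
side handle 0.63 [ 0.8001 -0.2075  0.1987] [282. 131.]
side handle 0.52 [ 0.5826 -0.0923  0.1971] [338. 168.]
side gauge 0.88 [ 0.7499 -0.0873 -0.0009] [285. 207.]
side carton 0.72 [ 0.5622 -0.3644 -0.0009] [365. 169.]
side brush 0.63 [0.4112 0.0459 0.0003] [381. 268.]
side spanner 0.86 [ 0.4063 -0.1881  0.0013] [399. 212.]
side spanner 0.35 [ 0.4134  0.0469 -0.0021] [380. 268.]
1.35
```

View images.

View pics/scene0.png

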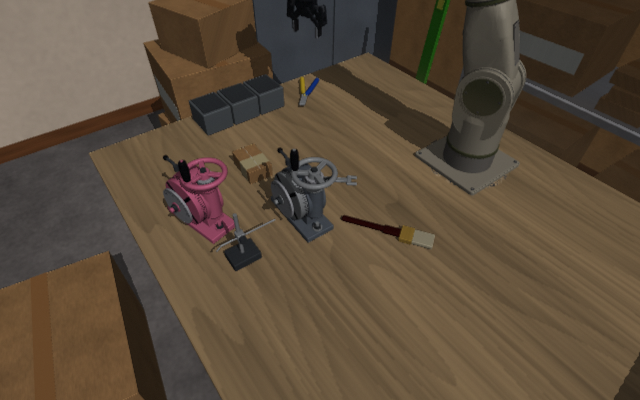

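View pics/side0.png

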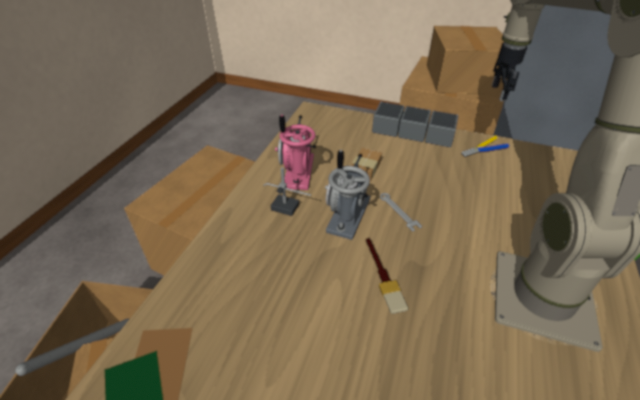

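Call:
play_rows:
  hand: 0
  motion:
    - {"tz": -0.03}
    - {"tz": -0.03}
    - {"tx": 0.01,"ty": -0.008,"tz": -0.03}
    - {"tx": 0.02,"ty": -0.0146,"tz": -0.03}
    - {"tx": 0.02,"ty": -0.0146,"tz": -0.03}
    - {"tx": 0.02,"ty": -0.0146,"tz": -0.03}
    - {"tx": 0.02,"ty": -0.0146,"tz": -0.02}
    - {"tx": 0.02,"ty": -0.0146}
    - {"tx": 0.02,"ty": -0.0146}
    - {"tx": 0.02,"ty": -0.0146}
    - {"tx": 0.02,"ty": -0.0146}
    - {"tx": 0.02,"ty": -0.0146}

```text
invalid input
```

Run:
```python
import cv2
a=cv2.imread('pics/scene0.png')[130:250,150:370]; b=cv2.imread('pics/side0.png')[100:250,240:440]
cv2.imwrite('pics/z1.png',cv2.resize(a,None,fx=3.5,fy=3.5,interpolation=2)); cv2.imwrite('pics/z2.png',cv2.resize(b,None,fx=3.5,fy=3.5,interpolation=2))
```

```text
(no output)
```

View pics/z1.png

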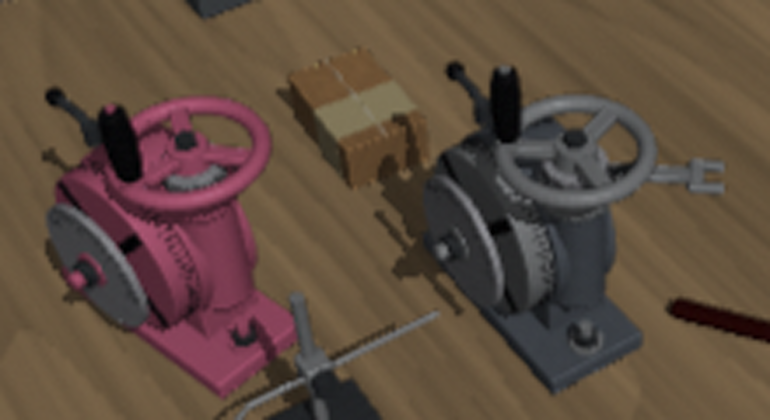

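View pics/z2.png

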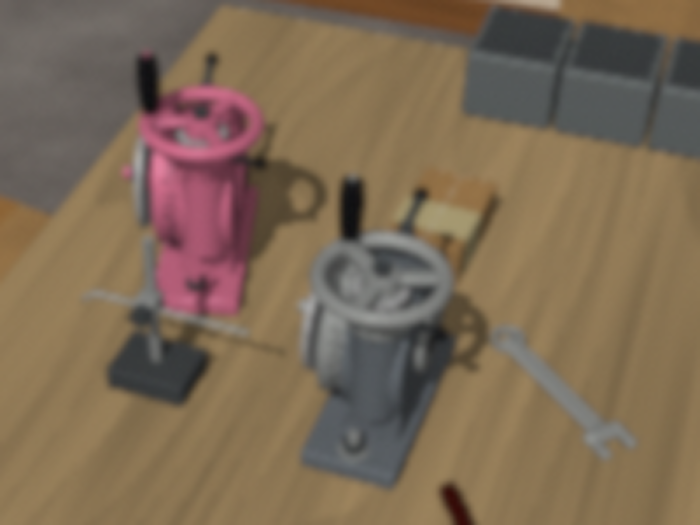

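The grey machine is at scene pixels (300,190) and side pixels (348,195). Its handle top is at scene (293,150) and side (340,152), and the lever behind it is lower than the wheel. The call was refused, so I'll try again with every key in each row.

Call:
play_rows:
  hand: 0
  motion:
    - {"tx": 0,"ty": 0,"tz": -0.03,"wx": 0,"wy": 0,"wz": 0}
    - {"tx": 0,"ty": 0,"tz": -0.03,"wx": 0,"wy": 0,"wz": 0}
    - {"tx": 0.01,"ty": -0.008,"tz": -0.03,"wx": 0,"wy": 0,"wz": 0}
    - {"tx": 0.02,"ty": -0.0146,"tz": -0.03,"wx": 0,"wy": 0,"wz": 0}
    - {"tx": 0.02,"ty": -0.0146,"tz": -0.03,"wx": 0,"wy": 0,"wz": 0}
    - {"tx": 0.02,"ty": -0.0146,"tz": -0.03,"wx": 0,"wy": 0,"wz": 0}
    - {"tx": 0.02,"ty": -0.0146,"tz": -0.02,"wx": 0,"wy": 0,"wz": 0}
    - {"tx": 0.02,"ty": -0.0146,"tz": 0,"wx": 0,"wy": 0,"wz": 0}
    - {"tx": 0.02,"ty": -0.0146,"tz": 0,"wx": 0,"wy": 0,"wz": 0}
    - {"tx": 0.02,"ty": -0.0146,"tz": 0,"wx": 0,"wy": 0,"wz": 0}
    - {"tx": 0.02,"ty": -0.0146,"tz": 0,"wx": 0,"wy": 0,"wz": 0}
    - {"tx": 0.02,"ty": -0.0146,"tz": 0,"wx": 0,"wy": 0,"wz": 0}

```text
clock: 2.35
tool_pos: [0.3279, -0.4048, 0.3994]
eef_rot: [[0.954, 0.301, 0.0], [0.301, -0.954, -0.0], [0.0, 0.0, -1.0]]
force: [0.8, -0.5, 0.5]
grip_width: -0.0
```

Call:
play_rows:
  motion:
    - {"tx": 0.025,"ty": -0.0182,"tz": 0,"wx": 0,"wy": 0,"wz": 0}
    - {"tx": 0.025,"ty": -0.0182,"tz": 0,"wx": 0,"wy": 0,"wz": 0}
    - {"tx": 0.025,"ty": -0.0182,"tz": 0,"wx": 0,"wy": 0,"wz": 0}
    - {"tx": 0.025,"ty": -0.0182,"tz": 0,"wx": 0,"wy": 0,"wz": 0}
    - {"tx": 0.025,"ty": -0.0182,"tz": 0,"wx": 0,"wy": 0,"wz": 0}
    - {"tx": 0.025,"ty": -0.0182,"tz": 0,"wx": 0,"wy": 0,"wz": 0}
    - {"tx": 0.025,"ty": -0.0182,"tz": 0,"wx": 0,"wy": 0,"wz": 0}
    - {"tx": 0.025,"ty": -0.0182,"tz": 0,"wx": 0,"wy": 0,"wz": 0}
    - {"tx": 0.025,"ty": -0.0182,"tz": 0,"wx": 0,"wy": 0,"wz": 0}
    - {"tx": 0.025,"ty": -0.0182,"tz": 0,"wx": 0,"wy": 0,"wz": 0}
    - {"tx": 0,"ty": 0,"tz": 0,"wx": 0,"wy": 0,"wz": 0}
    - {"tx": 0,"ty": 0,"tz": 0,"wx": 0,"wy": 0,"wz": 0}

```text
clock: 3.35
tool_pos: [0.5117, -0.1553, 0.3991]
eef_rot: [[0.952, 0.305, -0.0], [0.305, -0.952, 0.0], [0.0, -0.0, -1.0]]
force: [-1.0, -0.3, 0.2]
grip_width: -0.0001
```

Run:
```python
from h import *
np.set_printoptions(precision=4,suppress=True)
p=shot('wrist','wr1')
s=monitor.read_state(); print(s['clock'],s['tool_pos'],s['eef_rot'],s['joint_pos'])
print(np.linalg.inv(p['view']))
for l in ['wheel_center','handle_top','handle','rotary']:
    for r in models.landmark_of(p,l)[:3]:
            X=w(p,r['point']); print(l,round(r['conf'],2),X,proj(p,X).round(1))
```

```text
3.4 [ 0.5111 -0.1569  0.3991] [[ 0.9533  0.302  -0.0002]
 [ 0.302  -0.9533 -0.0002]
 [-0.0002  0.0002 -1.    ]] [ 36.5016   7.9301 -27.9101  74.3524   3.76    98.6183 -63.042 ]
[[ 0.3059 -0.9191 -0.2484  0.5752]
 [-0.9521 -0.2957 -0.0785 -0.1359]
 [-0.0013  0.2604 -0.9655  0.5734]
 [ 0.      0.      0.      1.    ]]
wheel_center 0.88 [ 0.5449 -0.0635  0.2031] [246.2 118.8]
handle_top 0.76 [ 0.575  -0.0952  0.2543] [275.1  99.3]
handle 0.84 [ 0.5784 -0.0929  0.1969] [280.3  97.7]
rotary 0.92 [ 0.7761 -0.2663 -0.0032] [430.7  15.6]
rotary 0.62 [ 0.5474 -0.1205  0.0028] [302.5 125.6]
```

View pics/wr1.png

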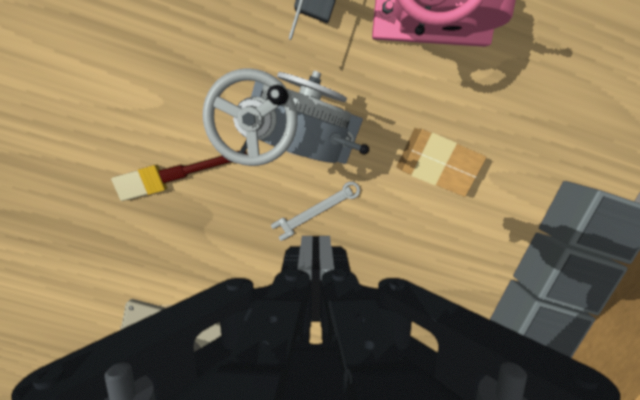

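```bash
cat >> h.py <<'E'
def back(p,u,v,z):
    T=np.linalg.inv(p['view']); d=T[:3,:3]@np.array([(u-p['cx'])/p['fx'],(v-p['cy'])/p['fy'],1]); return T[:3,3]+d*(z-T[2,3])/d[2]
E
python3 - <<'E'
from h import *
np.set_printoptions(precision=4,suppress=True)
p=shot('wrist','wr1b'); print(p['fx'],p['cx'],p['cy'])
im=p['img']; g=im.max(2)
c=im[70:170,190:390]; cv2.imwrite('pics/wr1z.png',cv2.resize(c,None,fx=4,fy=4,interpolation=2)[:,:,::-1])
m=(g<60).astype('uint8')
n,lab,st,ce=cv2.connectedComponentsWithStats(m[60:150,220:330])
for i in range(1,n):
    if st[i,4]>15: print(st[i],ce[i]+[220,60], back(p,*(ce[i]+[220,60]),0.255), back(p,*(ce[i]+[220,60]),0.245))
np.savez('ref.npz',img=im,view=p['view'])
t=monitor.read_state()['tool_pos']
for dy in(-.014,0,.014): print(proj(p,np.array(t)+dy*np.array([.301,-.954,0])))
print(back(p,249,120,.201))
E
```

```text
319.73710416543827 315.37380667168617 198.89551537451314
[ 45  24  21  19 235] [275.983   93.3149] [ 0.5797 -0.0981  0.255 ] [ 0.5799 -0.0968  0.245 ]
[289.7011 230.8854]
[313.8276 230.8761]
[337.9556 230.8669]
[ 0.5438 -0.0697  0.201 ]
```

View pics/wr1z.png

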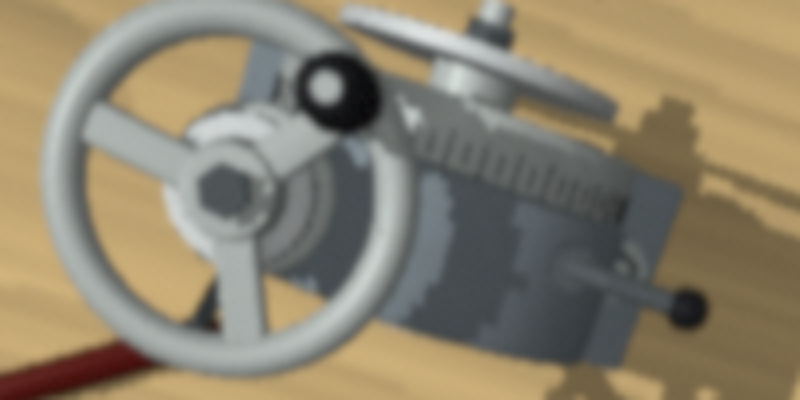

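Run:
```python
from h import *
np.set_printoptions(precision=4,suppress=True)
r=np.load('ref.npz'); p=dict(view=r['view'],fx=319.737,fy=319.737,cx=315.374,cy=198.896)
print(back(p,246.5,118,.201), back(p,271.8,91.8,.255))
for n in ['wheel_center','handle_top']: pass
print(monitor.read_state()['tool_pos'])
c=np.array([.5435,-.064,.255])
for a in range(-60,0,5): print(a, proj(p,c+.045*np.array([np.cos(np.radians(a)),np.sin(np.radians(a)),0])))
```

```text
[ 0.5451 -0.0665  0.201 ] [ 0.5798 -0.0939  0.255 ]
[ 0.5106 -0.1581  0.3993]
-60 [277.0693 109.2243]
-55 [275.8823 105.1083]
-50 [274.3487 101.0786]
-45 [272.4775  97.168 ]
-40 [270.2805  93.4091]
-35 [267.7728  89.8335]
-30 [264.972   86.4719]
-25 [261.8991  83.3536]
-20 [258.5774  80.5062]
-15 [255.0328  77.955 ]
-10 [251.2938  75.7231]
-5 [247.3908  73.831 ]
```

Call:
play_rows:
  motion:
    - {"tx": 0.0208,"ty": -0.0159,"tz": 0,"wx": 0,"wy": 0,"wz": 0}
    - {"tx": 0.0208,"ty": -0.0159,"tz": 0,"wx": 0,"wy": 0,"wz": 0}
    - {"tx": 0.0208,"ty": -0.0159,"tz": 0,"wx": 0,"wy": 0,"wz": 0}
    - {"tx": 0.0208,"ty": -0.0159,"tz": 0,"wx": 0,"wy": 0,"wz": 0}
    - {"tx": 0.0208,"ty": -0.0159,"tz": 0,"wx": 0,"wy": 0,"wz": 0}
    - {"tx": 0,"ty": 0,"tz": 0,"wx": 0,"wy": 0,"wz": 0}
    - {"tx": 0,"ty": 0,"tz": 0.02,"wx": 0,"wy": 0,"wz": 0}
    - {"tx": 0,"ty": 0,"tz": 0.02,"wx": 0,"wy": 0,"wz": 0}
    - {"tx": 0,"ty": 0,"tz": 0.02,"wx": 0,"wy": 0,"wz": 0}
    - {"tx": 0,"ty": 0,"tz": 0.02,"wx": 0,"wy": 0,"wz": 0}
    - {"tx": 0,"ty": 0,"tz": 0.02,"wx": 0,"wy": 0,"wz": 0}
    - {"tx": 0,"ty": 0,"tz": 0,"wx": 0,"wy": 0,"wz": 0}

```text
clock: 4.65
tool_pos: [0.5845, -0.0511, 0.2954]
eef_rot: [[0.954, 0.3, -0.005], [0.3, -0.954, -0.0], [-0.005, -0.002, -1.0]]
force: [-0.5, -0.4, -0.6]
grip_width: 0.0001
```

Run:
```python
from h import *
np.set_printoptions(precision=4,suppress=True)
p=shot('wrist','wr2')
s=monitor.read_state(); print(s['clock'],s['tool_pos'],s['force'])
for l in ['wheel_center','handle_top']:
    for r in models.landmark_of(p,l)[:3]:
            X=w(p,r['point']); print(l,round(r['conf'],2),X,proj(p,X).round(1))
p=shot('scene','sc2')
```

```text
4.7 [ 0.5852 -0.051   0.2978] [ 0.4602 -0.5459  0.351 ]
wheel_center 0.96 [ 0.5434 -0.0644  0.2013] [315.  238.1]
wheel_center 0.71 [ 0.7557 -0.2168  0.2023] [588.4  48.4]
wheel_center 0.62 [ 0.748  -0.0821 -0.0014] [373.5  50.1]
handle_top 0.7 [ 0.5769 -0.0968  0.2538] [371.5 237.5]
```

View pics/wr2.png

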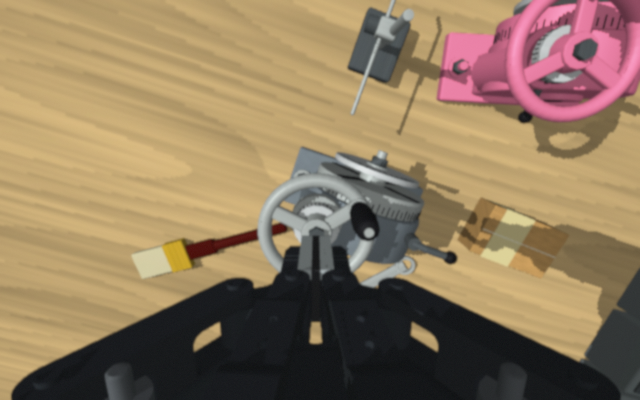

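View pics/sc2.png

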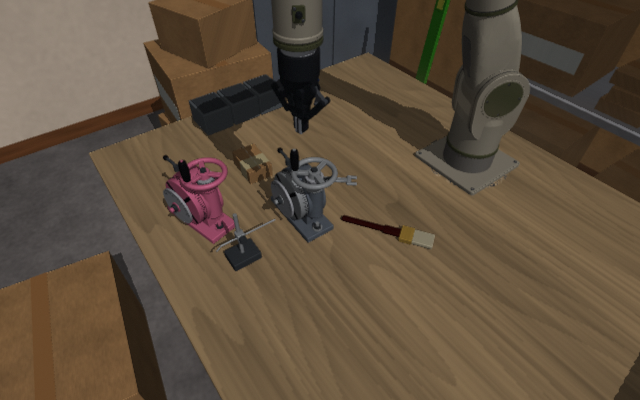

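Run:
```python
from h import *
import json
C=np.array([.544,-.0648]);R=.045
c=np.array([.5861,-.0496]); M=np.array([[.9536,.301],[.301,-.9536]])
for k in range(5):
    rows=[]
    for i in range(12):
        a=np.radians(20-6*(k*12+i+1)); t=C+R*np.array([np.cos(a),np.sin(a)])
        d=np.round(M.T@(t-c),4); c=c+M@d
        rows.append(d.tolist())
    print(rows,c)
```

```text
[[0.0002, 0.0046], [-0.0005, 0.0047], [-0.0011, 0.0046], [-0.0015, 0.0044], [-0.0019, 0.0043], [-0.0024, 0.0041], [-0.0028, 0.0038], [-0.0032, 0.0034], [-0.0035, 0.0031], [-0.0039, 0.0028], [-0.0041, 0.0023], [-0.0043, 0.0019]] [ 0.5716896 -0.1002874]
[[-0.0045, 0.0014], [-0.0046, 0.0009], [-0.0047, 0.0005], [-0.0047, -0.0001], [-0.0047, -0.0005], [-0.0046, -0.001], [-0.0044, -0.0015], [-0.0043, -0.002], [-0.0041, -0.0024], [-0.0038, -0.0028], [-0.0034, -0.0031], [-0.0032, -0.0036]] [ 0.5187818  -0.10209728]
[[-0.0027, -0.0038], [-0.0023, -0.0041], [-0.0019, -0.0043], [-0.0014, -0.0045], [-0.0009, -0.0046], [-0.0005, -0.0047], [0.0001, -0.0047], [0.0005, -0.0047], [0.001, -0.0046], [0.0015, -0.0045], [0.002, -0.0043], [0.0024, -0.004]] [ 0.50079108 -0.0524094 ]
[[0.0028, -0.0038], [0.0031, -0.0035], [0.0036, -0.0031], [0.0038, -0.0027], [0.0041, -0.0024], [0.0043, -0.0018], [0.0045, -0.0014], [0.0046, -0.001], [0.0047, -0.0004], [0.0047, 0.0], [0.0047, 0.0005], [0.0046, 0.0011]] [ 0.54242578 -0.0198683 ]
[[0.0045, 0.0015], [0.0043, 0.0019], [0.004, 0.0024], [0.0038, 0.0028], [0.0035, 0.0032], [0.0031, 0.0035], [0.0027, 0.0039], [0.0024, 0.0041], [0.0018, 0.0043], [0.0014, 0.0045], [0.001, 0.0046], [0.0004, 0.0047]] [ 0.58626062 -0.04944444]
```

Call:
play_rows:
  motion:
    - {"tx": 0,"ty": 0,"tz": 0.02,"wx": 0,"wy": 0,"wz": 0}
    - {"tx": 0,"ty": 0,"tz": 0.02,"wx": 0,"wy": 0,"wz": 0}
    - {"tx": 0,"ty": 0,"tz": 0.02,"wx": 0,"wy": 0,"wz": 0}
    - {"tx": 0,"ty": 0,"tz": 0.013,"wx": 0,"wy": 0,"wz": 0}
    - {"tx": 0,"ty": 0,"tz": 0,"wx": 0,"wy": 0,"wz": 0}

```text
clock: 5.27
tool_pos: [0.5856, -0.0502, 0.2248]
eef_rot: [[0.954, 0.301, -0.002], [0.301, -0.954, 0.0], [-0.002, -0.001, -1.0]]
force: [-0.3, -0.3, 0.2]
grip_width: 0.0
```

Call:
play_rows:
  motion:
    - {"tx": 0.0002,"ty": 0.0046,"tz": 0,"wx": 0,"wy": 0,"wz": 0}
    - {"tx": -0.0005,"ty": 0.0047,"tz": 0,"wx": 0,"wy": 0,"wz": 0}
    - {"tx": -0.0011,"ty": 0.0046,"tz": 0,"wx": 0,"wy": 0,"wz": 0}
    - {"tx": -0.0015,"ty": 0.0044,"tz": 0,"wx": 0,"wy": 0,"wz": 0}
    - {"tx": -0.0019,"ty": 0.0043,"tz": 0,"wx": 0,"wy": 0,"wz": 0}
    - {"tx": -0.0024,"ty": 0.0041,"tz": 0,"wx": 0,"wy": 0,"wz": 0}
    - {"tx": -0.0028,"ty": 0.0038,"tz": 0,"wx": 0,"wy": 0,"wz": 0}
    - {"tx": -0.0032,"ty": 0.0034,"tz": 0,"wx": 0,"wy": 0,"wz": 0}
    - {"tx": -0.0035,"ty": 0.0031,"tz": 0,"wx": 0,"wy": 0,"wz": 0}
    - {"tx": -0.0039,"ty": 0.0028,"tz": 0,"wx": 0,"wy": 0,"wz": 0}
    - {"tx": -0.0041,"ty": 0.0023,"tz": 0,"wx": 0,"wy": 0,"wz": 0}
    - {"tx": -0.0043,"ty": 0.0019,"tz": 0,"wx": 0,"wy": 0,"wz": 0}

```text
clock: 6.27
tool_pos: [0.5715, -0.101, 0.2262]
eef_rot: [[0.954, 0.301, 0.0], [0.301, -0.954, -0.0], [0.0, 0.0, -1.0]]
force: [-0.0, -0.2, -0.6]
grip_width: -0.0001
```

Run:
```python
from h import *
np.set_printoptions(precision=4,suppress=True)
C=np.array([.544,-.0648])
for n in ['wrist','scene','side']:
  p=shot(n,n+'3')
  for r in models.landmark_of(p,'handle_top')[:3]:
    X=w(p,r['point']); d=X[:2]-C; print(n,round(r['conf'],2),X,proj(p,X).round(1),np.hypot(*d),np.degrees(np.arctan2(d[1],d[0])))
s=monitor.read_state(); d=s['tool_pos'][:2]-C; print(s['clock'],s['tool_pos'],s['force'],np.hypot(*d),np.degrees(np.arctan2(d[1],d[0])))
```

```text
wrist 0.91 [ 0.5757 -0.0952  0.2528] [305.3 239.3] 0.043942621305144244 -43.78840966664773
wrist 0.67 [ 0.5604 -0.3616 -0.0032] [497.1 232.5] 0.2972693181233266 -86.83558182820911
scene 0.7 [ 0.5822 -0.0931  0.2586] [292.4 149. ] 0.047560196197305574 -36.545674916424105
scene 0.62 [ 0.7949 -0.2087  0.2583] [181.7 158.5] 0.2892526676759032 -29.83006623264424
side 0.57 [ 0.7961 -0.2078  0.252 ] [282.3 115.9] 0.28984188645129766 -29.559714267705438
side 0.48 [ 0.5769 -0.094   0.2545] [341.3 150.5] 0.0439724623536248 -41.55147622370304
6.5667 [ 0.572  -0.1003  0.2263] [-0.1266 -1.0769  0.4929] 0.04520018229207172 -51.791117465909046
```

View pics/wrist3.png

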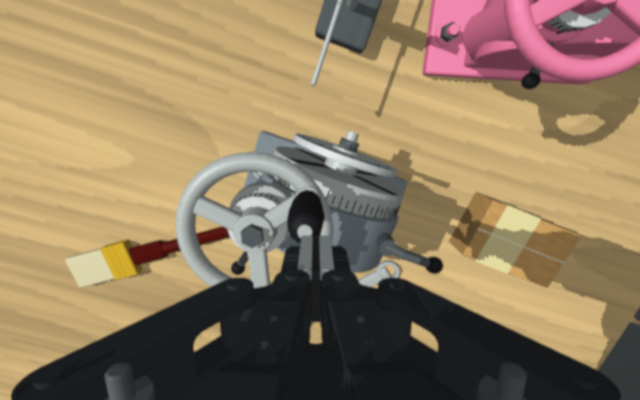

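View pics/scene3.png

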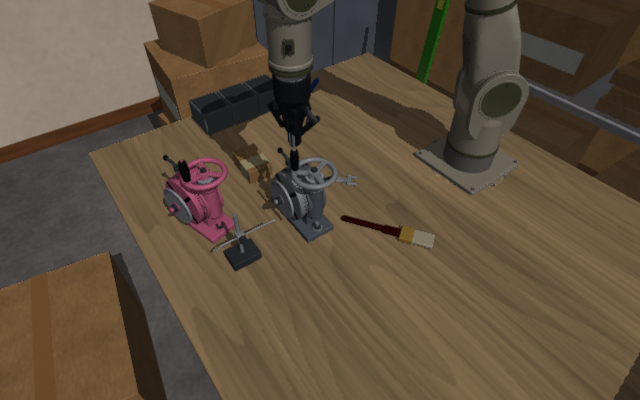

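Run:
```python
from h import *
np.set_printoptions(precision=4,suppress=True)
for n,(x,y) in dict(scene=(240,90),side=(290,90)).items():
  p=shot(n,n+'4'); t=monitor.read_state()['tool_pos']; print(n,proj(p,t),proj(p,np.array(t)+[0,0,.05]),proj(p,np.array([.58,-.094,.255])))
  cv2.imwrite(f'pics/{n}4z.png',cv2.resize(p['img'][y:y+100,x:x+110,::-1],None,fx=6,fy=6,interpolation=2))
```

```text
scene [294.9237 156.8528] [294.0445 139.3594] [293.0311 149.6648]
side [343.2967 158.2069] [344.1078 142.7078] [340.1449 150.1036]
```

View pics/scene4z.png

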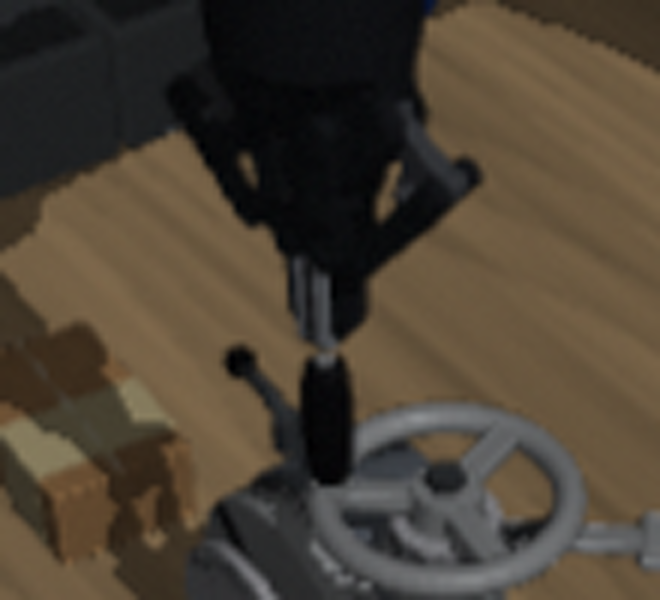

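View pics/side4z.png

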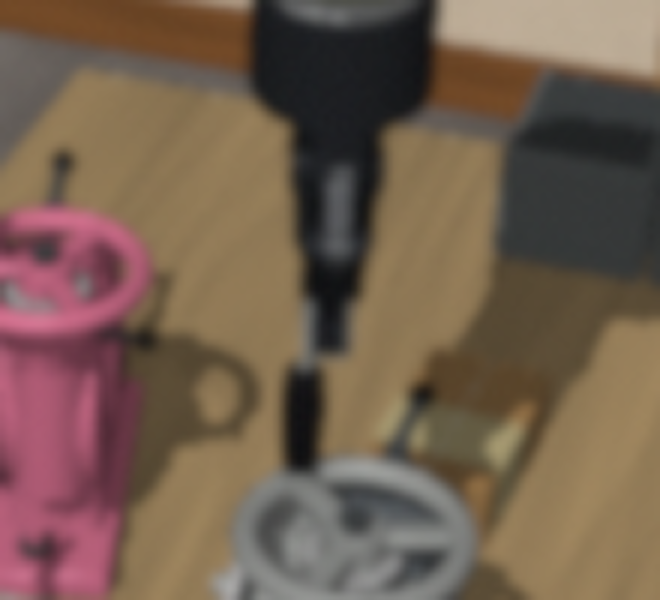

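The handle hasn't moved. Both fixed cameras show the fingertips just above the handle top, at about z 0.254, although the reported TCP is z 0.226. So the real tips sit about 28 mm higher than reported. I'll lift, go back behind the handle and come down lower.

Call:
play_rows:
  motion:
    - {"tx": 0,"ty": 0,"tz": -0.02,"wx": 0,"wy": 0,"wz": 0}
    - {"tx": 0,"ty": 0,"tz": -0.02,"wx": 0,"wy": 0,"wz": 0}
    - {"tx": 0.0075,"ty": -0.011,"tz": 0,"wx": 0,"wy": 0,"wz": 0}
    - {"tx": 0.0075,"ty": -0.011,"tz": 0,"wx": 0,"wy": 0,"wz": 0}
    - {"tx": 0.007,"ty": -0.011,"tz": 0,"wx": 0,"wy": 0,"wz": 0}
    - {"tx": 0.007,"ty": -0.011,"tz": 0,"wx": 0,"wy": 0,"wz": 0}
    - {"tx": 0,"ty": 0,"tz": 0,"wx": 0,"wy": 0,"wz": 0}
    - {"tx": 0,"ty": 0,"tz": 0.02,"wx": 0,"wy": 0,"wz": 0}
    - {"tx": 0,"ty": 0,"tz": 0.02,"wx": 0,"wy": 0,"wz": 0}
    - {"tx": 0,"ty": 0,"tz": 0.015,"wx": 0,"wy": 0,"wz": 0}
    - {"tx": 0,"ty": 0,"tz": 0.01,"wx": 0,"wy": 0,"wz": 0}
    - {"tx": 0,"ty": 0,"tz": 0,"wx": 0,"wy": 0,"wz": 0}

```text
clock: 7.67
tool_pos: [0.5851, -0.0504, 0.1989]
eef_rot: [[0.954, 0.301, -0.004], [0.301, -0.954, 0.0], [-0.003, -0.001, -1.0]]
force: [-0.8, -0.5, -0.1]
grip_width: 0.0002
```

Run:
```python
from h import *
np.set_printoptions(precision=4,suppress=True)
for n,(x,y) in dict(scene=(240,90),side=(290,90),wrist=(260,160)).items():
  p=shot(n,n+'5'); s=monitor.read_state();t=s['tool_pos']; print(n,t,s['force'],proj(p,t),proj(p,np.array(t)+[0,0,.05]),proj(p,np.array([.58,-.094,.255])))
  cv2.imwrite(f'pics/{n}5z.png',cv2.resize(p['img'][y:y+100,x:x+110,::-1],None,fx=6,fy=6,interpolation=2))
```

```text
scene [ 0.5857 -0.0503  0.2005] [1.3697 0.6262 0.7878] [302.703  179.2093] [302.1203 162.3047] [293.0311 149.6648]
side [ 0.5863 -0.0501  0.2016] [-0.8064  0.4606  1.1345] [332.1798 175.1607] [332.6452 159.9699] [340.1449 150.1036]
wrist [ 0.5867 -0.05    0.2022] [0.0539 0.156  0.2559] [314.0748 230.8046] [313.5293 272.5421] [405.2919 316.6804]
```

View pics/scene5z.png

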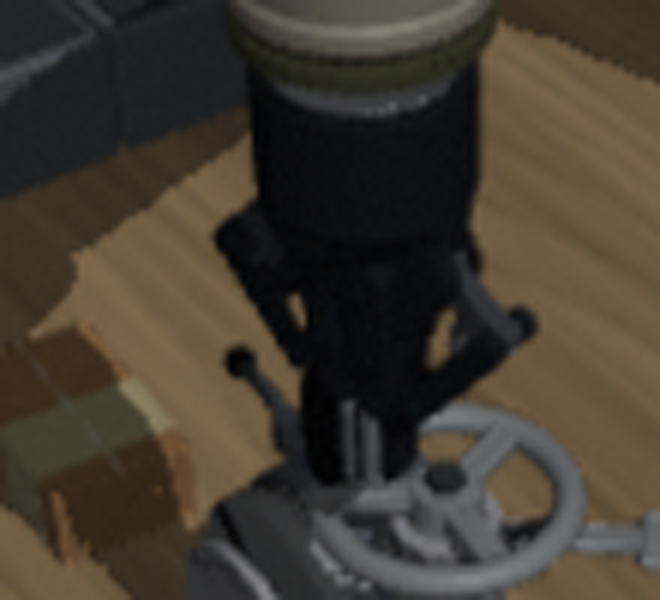

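View pics/side5z.png

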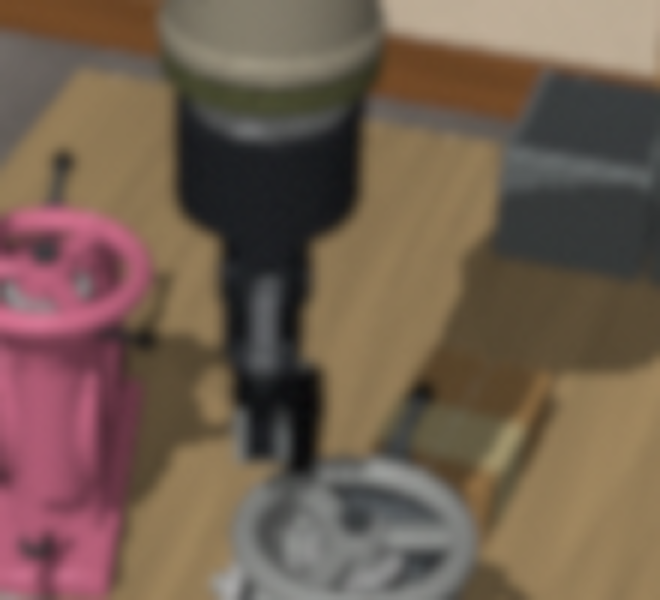

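View pics/wrist5z.png

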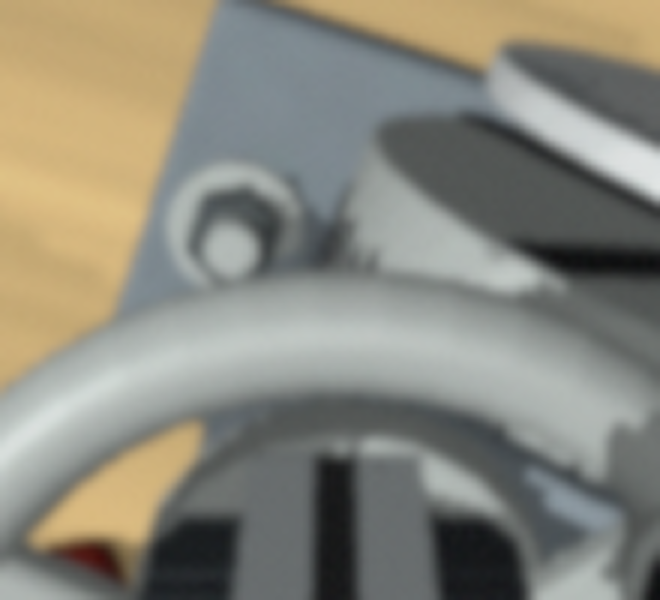

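Call:
play_rows:
  motion:
    - {"tx": 0.0002,"ty": 0.0046,"tz": 0.006,"wx": 0,"wy": 0,"wz": 0}
    - {"tx": -0.0005,"ty": 0.0047,"tz": 0,"wx": 0,"wy": 0,"wz": 0}
    - {"tx": -0.0011,"ty": 0.0046,"tz": 0,"wx": 0,"wy": 0,"wz": 0}
    - {"tx": -0.0015,"ty": 0.0044,"tz": 0,"wx": 0,"wy": 0,"wz": 0}
    - {"tx": -0.0019,"ty": 0.0043,"tz": 0,"wx": 0,"wy": 0,"wz": 0}
    - {"tx": -0.0024,"ty": 0.0041,"tz": 0,"wx": 0,"wy": 0,"wz": 0}
    - {"tx": -0.0028,"ty": 0.0038,"tz": 0,"wx": 0,"wy": 0,"wz": 0}
    - {"tx": -0.0032,"ty": 0.0034,"tz": 0,"wx": 0,"wy": 0,"wz": 0}
    - {"tx": -0.0035,"ty": 0.0031,"tz": 0,"wx": 0,"wy": 0,"wz": 0}
    - {"tx": -0.0039,"ty": 0.0028,"tz": 0,"wx": 0,"wy": 0,"wz": 0}
    - {"tx": -0.0041,"ty": 0.0023,"tz": 0,"wx": 0,"wy": 0,"wz": 0}
    - {"tx": -0.0043,"ty": 0.0019,"tz": 0,"wx": 0,"wy": 0,"wz": 0}

```text
clock: 8.82
tool_pos: [0.5717, -0.1013, 0.1954]
eef_rot: [[0.954, 0.301, 0.001], [0.301, -0.954, -0.0], [0.0, 0.001, -1.0]]
force: [2.4, 1.3, 1.4]
grip_width: 0.0003
```

```bash
cat > chk.py <<'E'
from h import *
import sys
np.set_printoptions(precision=4,suppress=True)
C=np.array([.544,-.0648]); k=sys.argv[1]
for n,(x,y) in dict(scene=(240,90),side=(290,90),wrist=(0,0)).items():
  p=shot(n,n+k); 
  if n!='wrist': cv2.imwrite(f'pics/{n}{k}z.png',cv2.resize(p['img'][y:y+100,x:x+110,::-1],None,fx=6,fy=6,interpolation=2))
  for r in models.landmark_of(p,'handle_top')[:3]:
    X=w(p,r['point']); d=X[:2]-C
    if np.hypot(*d)<.08: print(n,round(r['conf'],2),X,proj(p,X).round(1),np.hypot(*d).round(4),np.degrees(np.arctan2(d[1],d[0])).round(1))
s=monitor.read_state(); d=s['tool_pos'][:2]-C; print(s['clock'],s['tool_pos'],s['force'],np.hypot(*d),np.degrees(np.arctan2(d[1],d[0])))
E
python3 chk.py 6
```

```text
scene 0.39 [ 0.552  -0.1105  0.256 ] [299.1 141.2] 0.0464 -80.1
side 0.66 [ 0.5512 -0.1121  0.253 ] [352.5 149.2] 0.0479 -81.4
wrist 0.53 [ 0.5476 -0.1103  0.2562] [317.3 340.8] 0.0456 -85.5
wrist 0.46 [ 0.5458 -0.1174  0.0034] [321.5 196. ] 0.0526 -88.0
9.1167 [ 0.5714 -0.1007  0.195 ] [-0.9604  0.2119  0.2217] 0.04521057123195369 -52.63123259831169
```

View pics/scene6z.png

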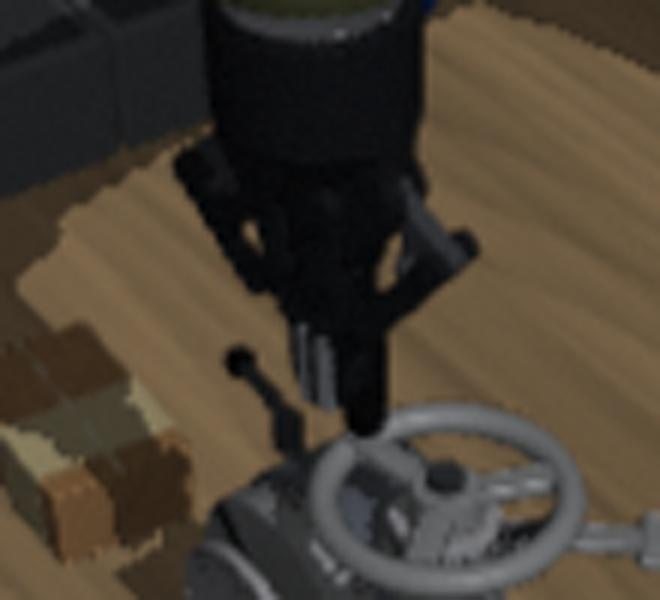

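View pics/wrist6.png

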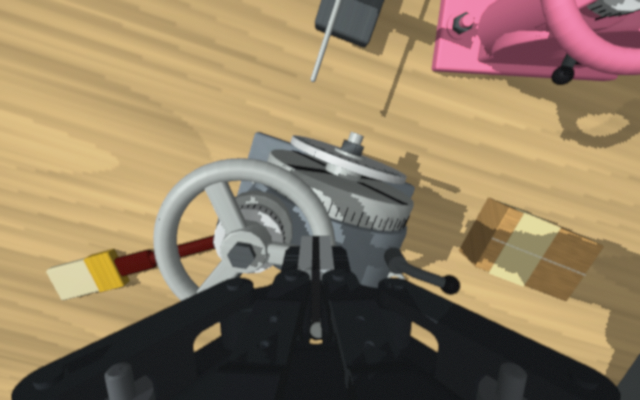

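The handle now leads the fingers by about 30° (handle at −82°, fingers at −52°), so pushing works. I'll carry on round the circle.

Call:
play_rows:
  motion:
    - {"tx": -0.0045,"ty": 0.0014,"tz": 0,"wx": 0,"wy": 0,"wz": 0}
    - {"tx": -0.0046,"ty": 0.0009,"tz": 0,"wx": 0,"wy": 0,"wz": 0}
    - {"tx": -0.0047,"ty": 0.0005,"tz": 0,"wx": 0,"wy": 0,"wz": 0}
    - {"tx": -0.0047,"ty": -0.0001,"tz": 0,"wx": 0,"wy": 0,"wz": 0}
    - {"tx": -0.0047,"ty": -0.0005,"tz": 0,"wx": 0,"wy": 0,"wz": 0}
    - {"tx": -0.0046,"ty": -0.001,"tz": 0,"wx": 0,"wy": 0,"wz": 0}
    - {"tx": -0.0044,"ty": -0.0015,"tz": 0,"wx": 0,"wy": 0,"wz": 0}
    - {"tx": -0.0043,"ty": -0.002,"tz": 0,"wx": 0,"wy": 0,"wz": 0}
    - {"tx": -0.0041,"ty": -0.0024,"tz": 0,"wx": 0,"wy": 0,"wz": 0}
    - {"tx": -0.0038,"ty": -0.0028,"tz": 0,"wx": 0,"wy": 0,"wz": 0}
    - {"tx": -0.0034,"ty": -0.0031,"tz": 0,"wx": 0,"wy": 0,"wz": 0}
    - {"tx": -0.0032,"ty": -0.0036,"tz": 0,"wx": 0,"wy": 0,"wz": 0}

```text
clock: 10.12
tool_pos: [0.5183, -0.1027, 0.1953]
eef_rot: [[0.954, 0.301, -0.0], [0.301, -0.954, -0.001], [-0.001, 0.001, -1.0]]
force: [1.3, -3.0, -0.3]
grip_width: -0.0003
```

```bash
python3 chk.py 7
```

```text
scene 0.43 [ 0.5071 -0.0841  0.2583] [321.7 139. ] 0.0417 -152.3
side 0.59 [ 0.5512 -0.1181  0.0011] [348.3 215.4] 0.0538 -82.3
side 0.5 [ 0.5449 -0.0655  0.201 ] [348.8 175.2] 0.0011 -37.1
10.4167 [ 0.5188 -0.1021  0.1951] [0.4906 0.0686 0.2504] 0.04502083415247897 -124.07076021655422
```

View pics/scene7z.png

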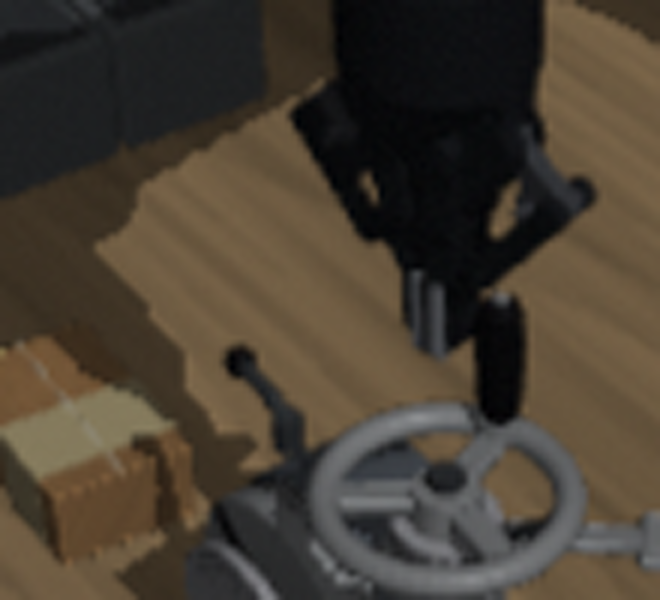

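Call:
play_rows:
  motion:
    - {"tx": -0.0027,"ty": -0.0038,"tz": 0,"wx": 0,"wy": 0,"wz": 0}
    - {"tx": -0.0023,"ty": -0.0041,"tz": 0,"wx": 0,"wy": 0,"wz": 0}
    - {"tx": -0.0019,"ty": -0.0043,"tz": 0,"wx": 0,"wy": 0,"wz": 0}
    - {"tx": -0.0014,"ty": -0.0045,"tz": 0,"wx": 0,"wy": 0,"wz": 0}
    - {"tx": -0.0009,"ty": -0.0046,"tz": 0,"wx": 0,"wy": 0,"wz": 0}
    - {"tx": -0.0005,"ty": -0.0047,"tz": 0,"wx": 0,"wy": 0,"wz": 0}
    - {"tx": 0.0001,"ty": -0.0047,"tz": 0,"wx": 0,"wy": 0,"wz": 0}
    - {"tx": 0.0005,"ty": -0.0047,"tz": 0,"wx": 0,"wy": 0,"wz": 0}
    - {"tx": 0.001,"ty": -0.0046,"tz": 0,"wx": 0,"wy": 0,"wz": 0}
    - {"tx": 0.0015,"ty": -0.0045,"tz": 0,"wx": 0,"wy": 0,"wz": 0}
    - {"tx": 0.002,"ty": -0.0043,"tz": 0,"wx": 0,"wy": 0,"wz": 0}
    - {"tx": 0.0024,"ty": -0.004,"tz": 0,"wx": 0,"wy": 0,"wz": 0}

```text
clock: 11.42
tool_pos: [0.5007, -0.052, 0.1952]
eef_rot: [[0.953, 0.301, -0.001], [0.301, -0.953, 0.0], [-0.001, -0.0, -1.0]]
force: [-1.6, -3.8, 0.3]
grip_width: -0.0
```

```bash
python3 chk.py 8
```

```text
scene 0.68 [ 0.5137 -0.0346  0.2593] [332.7 150.5] 0.0428 135.2
side 0.47 [ 0.5109 -0.032   0.2541] [359.2 169.4] 0.0467 135.3
wrist 0.65 [ 0.5129 -0.0339  0.2556] [277.4 246.5] 0.0438 135.1
11.7167 [ 0.5012 -0.0525  0.1953] [ 0.6944 -0.2842 -0.5815] 0.044547322248181434 163.92691241690076
```

View pics/scene8z.png

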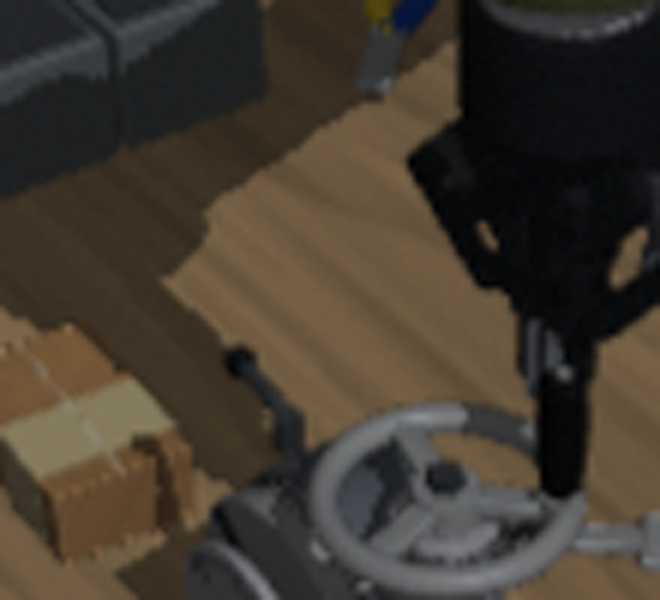

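The handle is at 135° with a lag of 29°. Continuing.

Call:
play_rows:
  motion:
    - {"tx": 0.0028,"ty": -0.0038,"tz": 0,"wx": 0,"wy": 0,"wz": 0}
    - {"tx": 0.0031,"ty": -0.0035,"tz": 0,"wx": 0,"wy": 0,"wz": 0}
    - {"tx": 0.0036,"ty": -0.0031,"tz": 0,"wx": 0,"wy": 0,"wz": 0}
    - {"tx": 0.0038,"ty": -0.0027,"tz": 0,"wx": 0,"wy": 0,"wz": 0}
    - {"tx": 0.0041,"ty": -0.0024,"tz": 0,"wx": 0,"wy": 0,"wz": 0}
    - {"tx": 0.0043,"ty": -0.0018,"tz": 0,"wx": 0,"wy": 0,"wz": 0}
    - {"tx": 0.0045,"ty": -0.0014,"tz": 0,"wx": 0,"wy": 0,"wz": 0}
    - {"tx": 0.0046,"ty": -0.001,"tz": 0,"wx": 0,"wy": 0,"wz": 0}
    - {"tx": 0.0047,"ty": -0.0004,"tz": 0,"wx": 0,"wy": 0,"wz": 0}
    - {"tx": 0.0047,"ty": 0,"tz": 0,"wx": 0,"wy": 0,"wz": 0}
    - {"tx": 0.0047,"ty": 0.0005,"tz": 0,"wx": 0,"wy": 0,"wz": 0}
    - {"tx": 0.0046,"ty": 0.0011,"tz": 0,"wx": 0,"wy": 0,"wz": 0}

```text
clock: 12.72
tool_pos: [0.5429, -0.0198, 0.1951]
eef_rot: [[0.954, 0.301, -0.0], [0.301, -0.954, 0.0], [-0.0, -0.0, -1.0]]
force: [-4.1, 0.1, 1.1]
grip_width: 0.0
```

```bash
python3 chk.py 9
```

```text
scene 0.71 [ 0.5683 -0.0259  0.2574] [315.1 162.6] 0.0458 58.0
side 0.7 [ 0.5664 -0.0266  0.2533] [337.3 166.3] 0.0443 59.6
wrist 0.84 [ 0.5619 -0.0257  0.2535] [341.7 245.4] 0.043 65.4
13.0167 [ 0.5429 -0.0202  0.1954] [-0.8915  0.535   0.5784] 0.04459267464278368 91.36985044022958
```

View pics/scene9z.png

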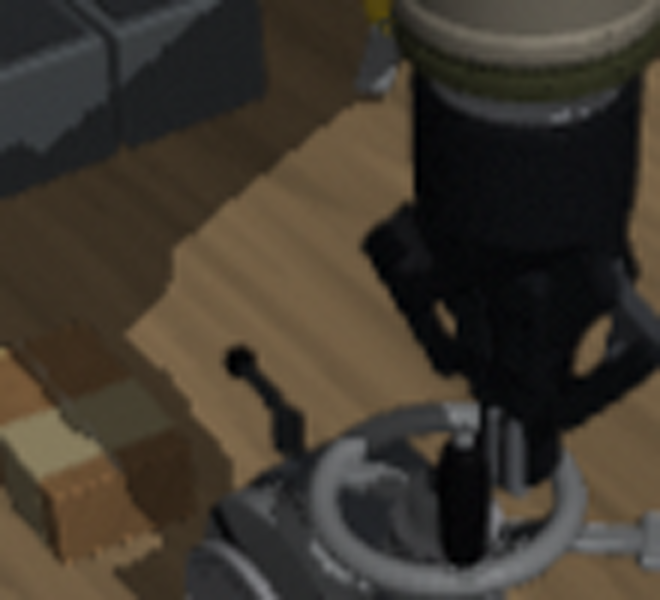

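Call:
play_rows:
  motion:
    - {"tx": 0.0045,"ty": 0.0015,"tz": 0,"wx": 0,"wy": 0,"wz": 0}
    - {"tx": 0.0043,"ty": 0.0019,"tz": 0,"wx": 0,"wy": 0,"wz": 0}
    - {"tx": 0.004,"ty": 0.0024,"tz": 0,"wx": 0,"wy": 0,"wz": 0}
    - {"tx": 0.0038,"ty": 0.0028,"tz": 0,"wx": 0,"wy": 0,"wz": 0}
    - {"tx": 0.0035,"ty": 0.0032,"tz": 0,"wx": 0,"wy": 0,"wz": 0}
    - {"tx": 0.0031,"ty": 0.0035,"tz": 0,"wx": 0,"wy": 0,"wz": 0}
    - {"tx": 0.0027,"ty": 0.0039,"tz": 0,"wx": 0,"wy": 0,"wz": 0}
    - {"tx": 0.0024,"ty": 0.0041,"tz": 0,"wx": 0,"wy": 0,"wz": 0}
    - {"tx": 0.0018,"ty": 0.0043,"tz": 0,"wx": 0,"wy": 0,"wz": 0}
    - {"tx": 0.0014,"ty": 0.0045,"tz": 0,"wx": 0,"wy": 0,"wz": 0}
    - {"tx": 0.001,"ty": 0.0046,"tz": 0,"wx": 0,"wy": 0,"wz": 0}
    - {"tx": 0.0004,"ty": 0.0047,"tz": 0,"wx": 0,"wy": 0,"wz": 0}

```text
clock: 14.02
tool_pos: [0.5866, -0.05, 0.1951]
eef_rot: [[0.954, 0.301, -0.0], [0.301, -0.954, 0.0], [-0.0, -0.0, -1.0]]
force: [-1.1, 4.9, -0.3]
grip_width: -0.0004
```

```bash
python3 chk.py 10
```

```text
scene 0.62 [ 0.5866 -0.0755  0.2569] [295.2 154.3] 0.0439 -14.1
wrist 0.61 [ 0.5862 -0.0784  0.2534] [377.2 301.3] 0.0443 -17.8
14.3167 [ 0.5865 -0.0504  0.1954] [ 0.4983 -0.707  -0.4844] 0.044895667937988715 18.69995638657817
```

View pics/scene10z.png

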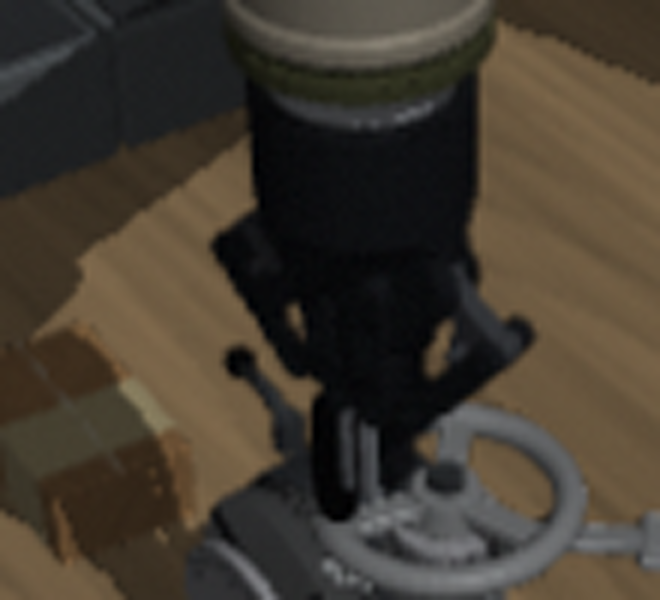

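View pics/wrist10.png

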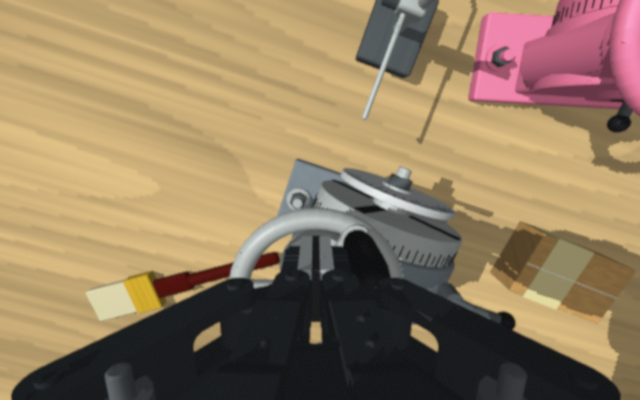

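Call:
play_rows:
  motion:
    - {"tx": 0,"ty": 0.0031,"tz": 0,"wx": 0,"wy": 0,"wz": 0}
    - {"tx": -0.0002,"ty": 0.0031,"tz": 0,"wx": 0,"wy": 0,"wz": 0}
    - {"tx": -0.0004,"ty": 0.0031,"tz": 0,"wx": 0,"wy": 0,"wz": 0}
    - {"tx": -0.0006,"ty": 0.0031,"tz": 0,"wx": 0,"wy": 0,"wz": 0}
    - {"tx": 0,"ty": 0,"tz": 0,"wx": 0,"wy": 0,"wz": 0}
    - {"tx": 0.003,"ty": -0.01,"tz": 0,"wx": 0,"wy": 0,"wz": 0}
    - {"tx": 0.003,"ty": -0.01,"tz": 0,"wx": 0,"wy": 0,"wz": 0}
    - {"tx": 0,"ty": 0,"tz": -0.03,"wx": 0,"wy": 0,"wz": 0}
    - {"tx": 0,"ty": 0,"tz": -0.03,"wx": 0,"wy": 0,"wz": 0}
    - {"tx": 0,"ty": 0,"tz": -0.04,"wx": 0,"wy": 0,"wz": 0}
    - {"tx": 0,"ty": 0,"tz": -0.04,"wx": 0,"wy": 0,"wz": 0}
    - {"tx": 0,"ty": 0,"tz": -0.04,"wx": 0,"wy": 0,"wz": 0}

```text
clock: 15.32
tool_pos: [0.5881, -0.04, 0.3772]
eef_rot: [[0.953, 0.302, -0.0], [0.302, -0.953, -0.0], [-0.0, 0.0, -1.0]]
force: [0.3, -0.4, 0.9]
grip_width: -0.0002
```

Call:
play_rows:
  motion:
    - {"tx": 0,"ty": 0,"tz": -0.024,"wx": 0,"wy": 0,"wz": 0}
    - {"tx": -0.0218,"ty": 0.0174,"tz": 0,"wx": 0,"wy": 0,"wz": 0}
    - {"tx": -0.0218,"ty": 0.0174,"tz": 0,"wx": 0,"wy": 0,"wz": 0}
    - {"tx": -0.0218,"ty": 0.0174,"tz": 0,"wx": 0,"wy": 0,"wz": 0}
    - {"tx": -0.0218,"ty": 0.0174,"tz": 0,"wx": 0,"wy": 0,"wz": 0}
    - {"tx": -0.0218,"ty": 0.0174,"tz": 0,"wx": 0,"wy": 0,"wz": 0}
    - {"tx": 0,"ty": 0,"tz": 0,"wx": 0,"wy": 0,"wz": 0}
    - {"tx": 0,"ty": 0,"tz": 0,"wx": 0,"wy": 0,"wz": 0}
    - {"tx": 0,"ty": 0,"tz": 0,"wx": 0,"wy": 0,"wz": 0}

```text
clock: 16.07
tool_pos: [0.5112, -0.1556, 0.3993]
eef_rot: [[0.953, 0.302, 0.0], [0.302, -0.953, -0.0], [0.0, 0.0, -1.0]]
force: [-0.4, 0.3, -1.0]
grip_width: -0.0001
```

```bash
cat > cmp.py <<'E'
from h import *
import sys
np.set_printoptions(precision=4,suppress=True)
k=sys.argv[1]
K=dict(fx=319.737,fy=319.737,cx=315.374,cy=198.896)
r=np.load('ref.npz'); a=dict(view=r['view'],img=r['img'],**K); p=shot('wrist','cmp'+k)
s=monitor.read_state(); print(s['clock'],s['tool_pos'])
def z(im,c): return cv2.resize(cv2.getRectSubPix(im,(70,70),c),None,fx=5,fy=5,interpolation=2)
o=[]
Y=[]
for q in(a,p):
  uv=proj(q,np.array([.5445,-.065,.201])); o.append(z(np.ascontiguousarray(q['img']),tuple(map(float,uv)))[:,:,::-1])
  g=q['img'].max(2); x0,y0=int(uv[0])-10,int(uv[1])-60
  n,lab,st,ce=cv2.connectedComponentsWithStats((g<60).astype('uint8')[y0:y0+80,x0:x0+70])
  i=1+np.argmax(st[1:,4]); c=ce[i]+[x0,y0]; X=back(q,*c,.245); Y.append(X); d=X[:2]-[.5445,-.065]
  print(st[i],c,X,np.degrees(np.arctan2(d[1],d[0])))
  # template: nut match
T=cv2.getRectSubPix(a['img'],(25,25),tuple(map(float,proj(a,np.array([.5445,-.065,.201])))))
res=cv2.matchTemplate(p['img'],np.ascontiguousarray(T),cv2.TM_CCOEFF_NORMED); mm=cv2.minMaxLoc(res); print('nut match',mm[1],np.array(mm[3])+12,'pred',proj(p,np.array([.5445,-.065,.201])),'ref',proj(a,np.array([.5445,-.065,.201])))
print('diff mm',(Y[1]-Y[0])*1000)
cv2.imwrite(f'pics/cmpz{k}.png',np.hstack(o))
for n in ['scene','side']:
  p=shot(n,f'{n}c{k}'); 
  f=cv2.imread(f'pics/{n}0.png'); u,v=proj(p,np.array([.58,-.094,.23])).round().astype(int)
  A=f[v-20:v+8,u-9:u+10]; B=p['img'][v-35:v+23,u-24:u+25,::-1]
  rr=cv2.matchTemplate(np.ascontiguousarray(B),A,cv2.TM_CCOEFF_NORMED); m=cv2.minMaxLoc(rr); print(n,'handle match',m[1],np.array(m[3])-15)
  for r in models.landmark_of(p,'handle_top')[:3]:
    X=w(p,r['point']); 
    if abs(X[0]-.545)<.08: print(n,X)
E
python3 cmp.py 1
```

```text
16.1167 [ 0.5114 -0.1553  0.3992]
[ 30  26  21  19 235] [275.983   93.3149] [ 0.5799 -0.0968  0.245 ] -41.9463390538733
[ 25  19  22  20 248] [273.3589  88.6976] [ 0.5837 -0.0903  0.245 ] -32.80878619909055
nut match 0.9683915972709656 [247 119] pred [247.4231 119.2085] ref [245.1048 118.074 ]
diff mm [3.8477 6.5005 0.    ]
scene handle match 0.9693821668624878 [0 1]
scene [ 0.5855 -0.0862  0.2572]
side handle match 0.963352620601654 [-2  1]
side [ 0.5809 -0.0869  0.2531]
```

View pics/cmpz1.png

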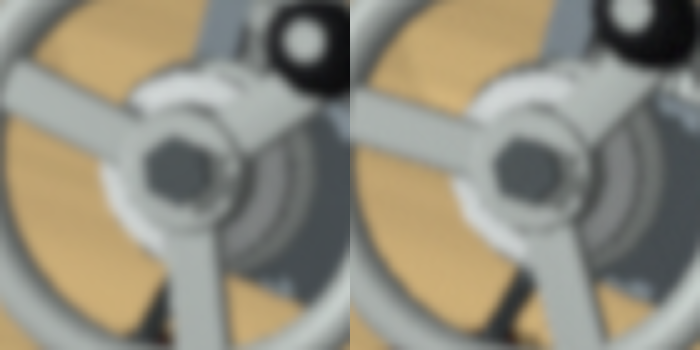

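```bash
cat > rot.py <<'E'
from h import *
import sys
K=dict(fx=319.737,fy=319.737,cx=315.374,cy=198.896)
r=np.load('ref.npz'); a=dict(view=r['view'],img=r['img'],**K)
def polar(q,cx,cy,zz=.192):
    th=np.radians(np.arange(0,360,.5)); R=np.linspace(.018,.038,30)
    mp=np.array([[proj(q,np.array([cx+x*np.cos(t),cy+x*np.sin(t),zz])) for x in R] for t in th]).astype('float32')
    return cv2.remap(cv2.cvtColor(q['img'],cv2.COLOR_RGB2GRAY),mp,None,cv2.INTER_CUBIC).astype(float), cv2.remap(q['img'],mp,None,cv2.INTER_CUBIC)
def rotation(p):
    A,_=polar(a,*cen(a)); B,_=polar(p,*cen(p))
    # spokes: brightness minus; use per-angle mean; and mask
    best=[]
    for s in range(-60,61):
        S=np.roll(B,s,0); best.append((np.mean(np.minimum(np.abs(S-A),40)),s/2))
    return sorted(best)[:4]
def cen(q):
    # nut centre: dark blob near hub -> plane .201
    uv=proj(q,np.array([.5445,-.065,.201])).round().astype(int); g=cv2.cvtColor(q['img'],cv2.COLOR_RGB2GRAY)
    P=g[uv[1]-9:uv[1]+10,uv[0]-9:uv[0]+10]; m=(P<110).astype('uint8'); n,l,st,ce=cv2.connectedComponentsWithStats(m)
    i=l[9,9]; c=ce[i]+uv-9 if i else uv
    return back(q,*c,.201)[:2]
if __name__=='__main__':
    im=cv2.imread(f'pics/cmp{sys.argv[1]}.png')[:,:,::-1]
    V=np.load('v.npy') if len(sys.argv)>2 else None
    p=imaging.read_camera('wrist'); print(cen(a),cen(p)); print(rotation(p))
    cv2.imwrite('pics/pol.png',np.hstack([polar(q,*cen(q))[1][:,:,::-1].repeat(6,1) for q in(a,p)])[::2])
E
python3 rot.py 1
```

```text
[ 0.54539066 -0.06690861] [ 0.54553013 -0.06671943]
[(np.float64(7.849583333333333), -9.5), (np.float64(7.874074074074074), -10.0), (np.float64(7.907962962962963), -9.0), (np.float64(8.013657407407408), -8.5)]
```

View pics/pol.png

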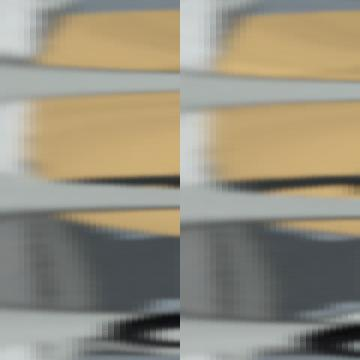

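Call:
play_rows:
  motion:
    - {"tx": 0.0218,"ty": -0.0174,"tz": 0,"wx": 0,"wy": 0,"wz": 0}
    - {"tx": 0.0218,"ty": -0.0174,"tz": 0,"wx": 0,"wy": 0,"wz": 0}
    - {"tx": 0.0218,"ty": -0.0174,"tz": 0,"wx": 0,"wy": 0,"wz": 0}
    - {"tx": 0.0218,"ty": -0.0174,"tz": 0,"wx": 0,"wy": 0,"wz": 0}
    - {"tx": 0.0218,"ty": -0.0174,"tz": 0,"wx": 0,"wy": 0,"wz": 0}
    - {"tx": 0,"ty": 0,"tz": 0,"wx": 0,"wy": 0,"wz": 0}
    - {"tx": 0,"ty": 0,"tz": 0.034,"wx": 0,"wy": 0,"wz": 0}
    - {"tx": 0,"ty": 0,"tz": 0.034,"wx": 0,"wy": 0,"wz": 0}
    - {"tx": 0,"ty": 0,"tz": 0.034,"wx": 0,"wy": 0,"wz": 0}
    - {"tx": 0,"ty": 0,"tz": 0.034,"wx": 0,"wy": 0,"wz": 0}
    - {"tx": 0,"ty": 0,"tz": 0.034,"wx": 0,"wy": 0,"wz": 0}
    - {"tx": 0,"ty": 0,"tz": 0,"wx": 0,"wy": 0,"wz": 0}

```text
clock: 17.37
tool_pos: [0.5854, -0.0414, 0.2225]
eef_rot: [[0.954, 0.301, -0.01], [0.301, -0.954, 0.001], [-0.009, -0.003, -1.0]]
force: [-0.4, 0.3, -0.1]
grip_width: -0.0003
```

Call:
play_rows:
  motion:
    - {"tx": 0,"ty": 0,"tz": 0.017,"wx": 0,"wy": 0,"wz": 0}
    - {"tx": 0,"ty": 0,"tz": 0.017,"wx": 0,"wy": 0,"wz": 0}
    - {"tx": 0,"ty": 0,"tz": 0,"wx": 0,"wy": 0,"wz": 0}
    - {"tx": -0.003,"ty": 0.01,"tz": 0,"wx": 0,"wy": 0,"wz": 0}
    - {"tx": -0.0015,"ty": 0.005,"tz": 0,"wx": 0,"wy": 0,"wz": 0}
    - {"tx": -0.0015,"ty": 0.005,"tz": 0,"wx": 0,"wy": 0,"wz": 0}
    - {"tx": -0.001,"ty": 0.0036,"tz": 0,"wx": 0,"wy": 0,"wz": 0}
    - {"tx": -0.0013,"ty": 0.0035,"tz": 0,"wx": 0,"wy": 0,"wz": 0}
    - {"tx": 0,"ty": 0,"tz": 0,"wx": 0,"wy": 0,"wz": 0}
    - {"tx": 0,"ty": 0,"tz": 0,"wx": 0,"wy": 0,"wz": 0}

```text
clock: 18.2
tool_pos: [0.5892, -0.0696, 0.1957]
eef_rot: [[0.954, 0.301, 0.001], [0.301, -0.954, -0.0], [0.001, 0.0, -1.0]]
force: [1.2, 1.3, 0.9]
grip_width: -0.0002
```

```bash
python3 chk.py 12
```

```text
side 0.55 [ 0.5781 -0.0932  0.2546] [340.7 150.5] 0.0444 -39.8
18.5 [ 0.5888 -0.0693  0.1951] [0.272  1.4747 1.9342] 0.04506907007800291 -5.7538728523886205
```

Call:
play_rows:
  motion:
    - {"tx": 0.0023,"ty": -0.0071,"tz": 0,"wx": 0,"wy": 0,"wz": 0}
    - {"tx": 0.003,"ty": -0.01,"tz": 0,"wx": 0,"wy": 0,"wz": 0}
    - {"tx": 0.003,"ty": -0.01,"tz": 0,"wx": 0,"wy": 0,"wz": 0}
    - {"tx": 0,"ty": 0,"tz": 0,"wx": 0,"wy": 0,"wz": 0}
    - {"tx": 0,"ty": 0,"tz": -0.034,"wx": 0,"wy": 0,"wz": 0}
    - {"tx": 0,"ty": 0,"tz": -0.034,"wx": 0,"wy": 0,"wz": 0}
    - {"tx": 0,"ty": 0,"tz": -0.034,"wx": 0,"wy": 0,"wz": 0}
    - {"tx": 0,"ty": 0,"tz": -0.034,"wx": 0,"wy": 0,"wz": 0}
    - {"tx": 0,"ty": 0,"tz": -0.034,"wx": 0,"wy": 0,"wz": 0}
    - {"tx": 0,"ty": 0,"tz": -0.034,"wx": 0,"wy": 0,"wz": 0}
    - {"tx": 0,"ty": 0,"tz": 0,"wx": 0,"wy": 0,"wz": 0}

```text
clock: 19.42
tool_pos: [0.5898, -0.0404, 0.4061]
eef_rot: [[0.953, 0.301, 0.009], [0.301, -0.954, -0.0], [0.008, 0.003, -1.0]]
force: [0.2, 1.2, 1.0]
grip_width: -0.0001
```

Call:
play_rows:
  motion:
    - {"tx": -0.0218,"ty": 0.0174,"tz": 0,"wx": 0,"wy": 0,"wz": 0}
    - {"tx": -0.0218,"ty": 0.0174,"tz": 0,"wx": 0,"wy": 0,"wz": 0}
    - {"tx": -0.0218,"ty": 0.0174,"tz": 0,"wx": 0,"wy": 0,"wz": 0}
    - {"tx": -0.0218,"ty": 0.0174,"tz": 0,"wx": 0,"wy": 0,"wz": 0}
    - {"tx": -0.0218,"ty": 0.0174,"tz": 0,"wx": 0,"wy": 0,"wz": 0}
    - {"tx": 0,"ty": 0,"tz": 0,"wx": 0,"wy": 0,"wz": 0}
    - {"tx": 0,"ty": 0,"tz": 0,"wx": 0,"wy": 0,"wz": 0}
    - {"tx": 0,"ty": 0,"tz": 0,"wx": 0,"wy": 0,"wz": 0}

```text
clock: 20.08
tool_pos: [0.5111, -0.1561, 0.3992]
eef_rot: [[0.953, 0.302, 0.0], [0.302, -0.953, 0.0], [0.0, -0.0, -1.0]]
force: [0.8, 0.3, -0.1]
grip_width: 0.0004
```

```bash
python3 cmp.py 2; python3 rot.py 2
```

```text
20.1333 [ 0.5114 -0.1557  0.3992]
[ 30  26  21  19 235] [275.983   93.3149] [ 0.5799 -0.0968  0.245 ] -41.9463390538733
[ 29  25  21  19 231] [277.2208  93.3203] [ 0.5807 -0.0955  0.245 ] -40.189758806499135
nut match 0.994890570640564 [247 119] pred [247.0087 119.0272] ref [245.1048 118.074 ]
diff mm [0.8031 1.2289 0.    ]
scene handle match 0.9940988421440125 [0 0]
scene [ 0.5815 -0.0926  0.258 ]
side handle match 0.9798676371574402 [-1  0]
side [ 0.5804 -0.0939  0.2567]
[ 0.54539066 -0.06690861] [ 0.54544692 -0.06674293]
[(np.float64(2.9860185185185184), -1.5), (np.float64(3.0928703703703704), -1.0), (np.float64(3.0948611111111113), -2.0), (np.float64(3.327175925925926), -0.5)]
```

View pics/cmpz2.png

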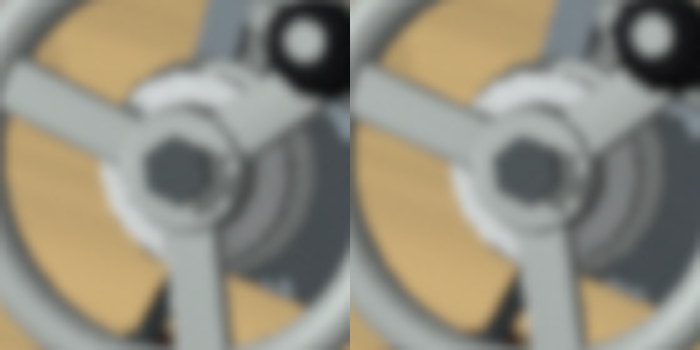

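View pics/scenec2.png

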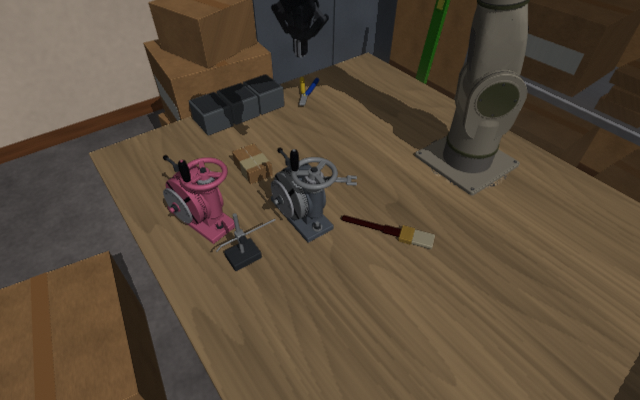

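The handle is back within about 1.5–2 mm of its start. The loose things look unmoved and the tool is clear, so I'm handing in.

```bash
python3 -c "
from h import *
s=monitor.read_state(); print(s['clock'],s['tool_pos'],s['qd'],s['force'])
workorder.close_job()"
```

```text
20.3833 [ 0.5112743  -0.15613772  0.39910394] [ 0.28377372 -0.20564636  0.19599754 -0.01061735  0.04307167 -0.01701322
  0.09428183] [ 0.18105165  0.19906142 -0.25301951]
the job is handed in; nothing more can be done
```

I pushed the grey machine's handle once round clockwise with closed fingertips, never gripping it, and handed the job in at about 20 s of the 51 s allowed. No verdict was reported.

**First pass missed:** The fingers passed just above the handle without touching it. Both fixed cameras showed the real fingertips about 28 mm above the reported TCP. I lifted, went back behind the handle and came down lower before pushing. The pictures along the way then showed the handle going round, including on the far side. I stopped about 10° short, looked, and finished with a small push.

**Last checks:**
- **Handle position:** The wrist camera, compared from the same pose before and after, puts the handle 1–2° (about 1.5 mm) short of its start; the limit is 6 mm. The scene camera matched with no shift. The side camera matched within one pixel, about 3 mm, slightly more than the wrist figure.
- **Bench and arm:** The gauge, brush, spanner and carton look unmoved by eye in the scene picture; I didn't measure them. The fingers ended well above everything, with the tool force near zero.

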